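# Close the battery tub: fold the flap and tuck it under the lip

## Robot

A 6-joint arm with a two-finger parallel gripper is mounted at the origin on the work surface. World frame = base frame: x ahead of the robot, y to its left, z up, the work surface at z = 0. Lengths are in m, angles in rad, forces in N, time in s.
With the tool pointing down it reaches from about 0.35 to 0.925 m from the base axis. Payload 6.4 kg.
Tool frame: the origin (TCP) lies between the finger pads; the fingertips stand 8 mm ahead of it and the grasp point (between the pads) lies 11 mm behind it; z points along the fingers, y is the line along which they close (so a half turn about z gives the same grasp; the last joint's range is limited). The gripper opens to 94 mm and grips with 3 to 60 N. Pads are 16 mm wide; open, the fingers measure 119 mm over their backs; the gripper's body (75 mm by 177 mm) begins 78 mm behind the grasp point.
Start: joints at [1.026, 0.245, 1.558, -0, 1.339, -0.174], TCP at [0.236, 0.606, 0.18] pointing down, gripper open.
Joint ranges: [-3.13, 3.13], [-1.02, 2.26], [0.13, 2.54], [-0.95, 4.09], [0.21, 2.88], [-2.74, 2.74]. Speed limits (rad/s): [2.57, 2.57, 3.14, 3.14, 3.14, 3.14].

## Interface

Orientations are given as a rotation vector (axis times angle).
In Python, from cell import env gives the robot as it stands. The module is installed in compiled form; this text tells all that it offers.
- The arm moves only by the tool servo_tool, never from a script. Its argument "commands" is a list of rows, each a list of 6 numbers: the shift along the world's x, y, z scaled (see below), then the turn, a rotation vector about the world's x, y, z scaled (see below). In form: [[tx, ty, tz, wx, wy, wz], ...]. A call has 1 to 12 rows; each row is the pose to reach, as a shift and turn from the pose commanded when the call began; what a row does not reach only later rows make up. The controller multiplies each number of a shift by 20 cm and each number of a turn by 90 degrees. A row lasts 1/12 s, in which the tool goes at most 41.7 mm and 7.16 degrees, less where a joint would pass 70% of its speed; a pose out of reach is approached as far as the arm can. A call with a number of a shift or a turn outside -1 to 1 is refused whole. A call with a gripper value outside its range is refused whole. "grip" is the opening, from 0 (shut) to 1 (fully open), set as the call begins (left out, the last holds). The fingers move at their own pace and stop on an object; "force" is the grip in N (left out, the last holds). Time passes only in rows, so rows that repeat a pose let the fingers close. It gives the time, the measured TCP pose, the force, the opening and the grip force at its end, in the units of the state.
- env.read_state(): the state, without advancing time (a new reading comes with each control period).
- env.grab_frame(name): name is "side" or "top" or "wrist"; returns the picture (480x640x3 uint8, red, green, blue); there is no depth.
- env.calibration(name): a dict with "vertical_fov" (degrees; the focal length in pixels is half the picture's height over the tangent of half this angle, whatever the lens; pixels are square), "cx", "cy" (the principal point, pixels), "distortion" ([k1, k2, p1, p2, k3] as OpenCV has them; the pictures are not rectified), "R" (3x3) and "t" (3): a world point X has camera coordinates R X + t. Camera axes: x right, y down, z forward; pixel columns grow to the right and rows downward; lengths in m; the calibration is good to about 2 mm. A picture is of the moment at which its call begins: read the wrist's pose just before it. calibration takes no time and is no camera call; for the wrist camera it gives the pose at the moment of the call.
- env.hand_in(): hands the job in; it is judged then, once.
The state is a dict: "time_s": time; "qpos": joint angles; "qd": joint speeds; "joint_torque": joint torques, N m; "position": TCP position; "tcp_rot": TCP orientation; "ft_force": force on the tool from outside, world axes, zero at the start; "torque": the same for the moment, N m; "gripper_width": finger opening in m; "finger_force": force on a finger pad.
Only numpy, scipy, OpenCV 4.12 (cv2) and the standard library are available. Lean on these libraries where they do the work, as an engineer would, in place of code of your own. Each camera call takes 0.05 s, during which the arm holds its last target. There are 200 camera calls.

## Task

The little clear tub of sorted batteries stands open. Using only the fingertips, gently fold its white cover flap down over the tub, and while pressing it down push it along on its sliding hinge until its free edge is tucked well beneath the white lip on the opposite wall, then let go so that the lip keeps it shut. Only push and press: do not pinch or lift anything, do not shove the tub about, and leave the cup, the bottle and the roll of tape where they stand.

Things in the scene. Friction and masses are not known exactly. Their poses are not given: they have to be found in the camera images.
- tub: Loose clear plastic tub, about 3 kg with its batteries, 170 (x) x 140 (y) x 70 mm high (walls 4 mm; the far wall, at its +x end, is 87 mm high and carries the lip). Origin: centre of its underside on the table; x runs from the hinge side (nearest the robot, give or take 40 degrees of yaw) to the lip side, z up. White hinge brackets stand outside the side walls, up to 75 mm high and 152 mm over all. The table friction holds it against sideways pushes of up to 12 N or more.
- flap (a joint): Angle of the white rigid cover flap about its hinge, rad: 0 = folded down level over the tub (a hard stop), about 1.5 = standing upright, stop at 1.75. The flap is a plate 120 mm long (hinge to free edge), 124 mm wide, 4 mm thick. The hinge is springy: it holds the flap at about 1.5 and pushes it back up whenever it is let go before it is tucked (about 1.2 N at the free edge, 2.5 N at mid-length, when level). Pressing it level at mid-length takes about 3 N.
- slot (a joint): Slide of the hinge pin, with the whole flap, along the tub's +x in its slots, m: 0 = back towards the hinge side (start, 0 to 3 mm), 0.020 = fully forward under the lip (hard stop). It stays where left; friction about 2.5 N. With the flap level the free edge is 6 mm short of the lip at 0 and 14 mm beneath it at 0.020. If it is slid forward before the flap is level, the flap comes down on top of the lip instead.
- flap_hinge (a point): Point on the flap's hinge axis at mid-width, 72 mm above the table; it shows the same slide as the slot joint. Axes are those of the flap: x along the plate to the free edge, z out of its outer face (up when folded down), y along the hinge as the tub's y. In the tub's frame it lies at x = -70 mm + slot.
- flap_edge (a point): Middle of the flap's free edge, at half the plate's thickness: 120 mm from the hinge axis.
- flap_ridge (a point): Top centre of the push ridge, a low bar across the flap's outer face: 8 mm thick along the flap, 60 mm long across it, standing 10 mm proud of the face. It lies 88 mm from the hinge; the plain face from the hinge to the ridge (84 mm) is free for a fingertip that presses down and pushes the ridge towards the lip.
- lip_edge (a point): Middle of the lower inner edge of the lip, the white strip on the far wall that reaches 29 mm back over the tub across its full width: 4 mm thick, its underside 83 mm and its top 87 mm above the table. It lies at x = 56 mm, z = 83 mm in the tub's frame. The level flap's upper face is at 74 mm, so there is 9 mm of height to spare.
- cup: Bystander: paper cup, 80 mm across and 95 mm high, upright; origin at the centre of its underside.
- bottle: Bystander: amber glass bottle, 62 mm across and 190 mm high, upright; origin at the centre of its underside.
- tape: Bystander: cardboard-brown roll of tape lying flat, 90 mm across and 36 mm high; origin at the centre of its underside.
Not all that is in view belongs to the job. There is more than one size of the tub; the job needs the larger.

How it is judged:
At the end, for the whole second after the job is handed in: The flap lies folded over the tub with its free edge at least 8 mm beneath the lip (edge below the lip's underside, 83 mm), at rest, kept there by the lip alone; tub and bystanders stand upright (x of flap_edge in the frame of tub above 0.064 m and z of flap_edge in the frame of tub below 0.083 m and velocity of joint flap between -0.05 and 0.05 rad/s and linear speed of tub below 0.01 m/s and angle between tub's own z axis and vertical below 0.05 rad and angle between each of cup, bottle, tape's own z axis and vertical below 0.1 rad); the robot touches nothing.
It fails at once if the tub is shoved more than 40 mm (distance of tub from where it was at the start of the episode above 0.04 m).
It fails at once if the tub is lifted or tipped up (height (world z) of tub above 0.01 m or angle between tub's own z axis and vertical above 0.12 rad).
It fails at once if the flap is pinched or pressed with more than 35 N (contact force between the fingers and flap above 35 N).
It fails at once if the cup, bottle or tape roll is lifted, tipped or moved more than 30 mm (distance of any of cup, bottle, tape from where it was at the start of the episode above 0.03 m or height (world z) of any of cup, bottle, tape above 0.015 m or angle between any of cup, bottle, tape's own z axis and vertical above 0.35 rad).
It also fails if it takes over 38 s, if anything falls off the work surface, if the arm or the gripper's body presses on something with over 40 N, if the wrist force passes 120 N, or if a joint passes its speed limit or range.

## Working session

There is one attempt and no reset: what is moved stays moved. The work goes in short steps, Python scripts to look and compute and a tool call to move; the robot and the scene stay as the last step left them, time stands still between calls to the robot, and variables do not carry over. Pictures are saved under pics/ and viewed, at most 10 in all, crops included, and the job is handed in when it is done.

Besides the shell and the picture viewer there is one more tool, called after "Emit:" as name(argument=value, ...) on one line, values as JSON. servo_tool: Moves the arm, as the interface text tells. Its arguments: {"type":"object","properties":{"commands":{"type":"array"},"grip":{"type":"number"},"force":{"type":"number"}},"required":["commands"]}

```bash
mkdir -p pics
python3 - <<'E'
from cell import env
import cv2,numpy as np
for n in("top","side"):
    f=env.grab_frame(n); cv2.imwrite(f"pics/{n}0.png",f[:,:,::-1]); c=env.calibration(n); print(n,c)
s=env.read_state();print(s['time_s'],s['position'],s['tcp_rot'],s['ft_force'])
E
```

```text
top {'vertical_fov': 56.76083758673767, 'cx': 328.2669342450325, 'cy': 243.56880406990422, 'distortion': array([-0.00419117,  0.        ,  0.        ,  0.        ,  0.        ]), 'R': array([[-1.14014835e-04, -9.99996822e-01,  2.51854789e-03],
       [-9.89180397e-01, -2.56700744e-04, -1.46704047e-01],
       [ 1.46704227e-01, -2.50802464e-03, -9.89177224e-01]]), 't': array([0.10191427, 0.55077134, 0.74488996])}
side {'vertical_fov': 55.260549328712564, 'cx': 319.18546092492716, 'cy': 247.41344365746568, 'distortion': array([-0.10447403,  0.        ,  0.        ,  0.        ,  0.        ]), 'R': array([[ 0.91888409, -0.39449159, -0.00533135],
       [-0.21817384, -0.49683768, -0.83997172],
       [ 0.32871296,  0.77299981, -0.54260398]]), 't': array([-0.4706644 ,  0.23231376,  0.67249793])}
0.1 [0.2352097  0.60533241 0.17917966] [-5.78937788e-01 -3.08718782e+00  2.49150012e-03] [ 0.11500018 -0.32761846 -0.18113029]
```

View pics/top0.png

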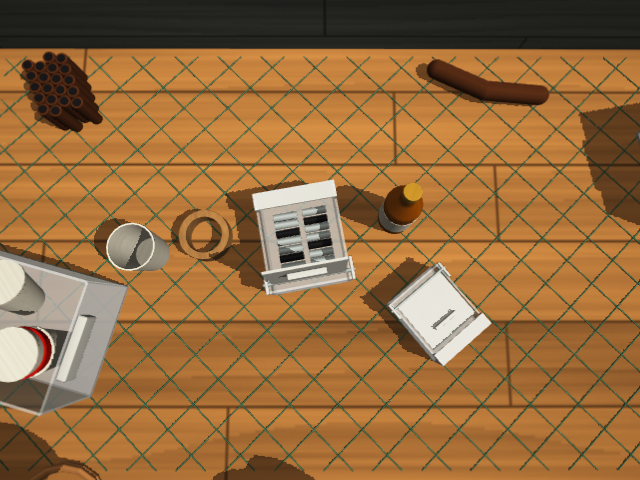

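View pics/side0.png

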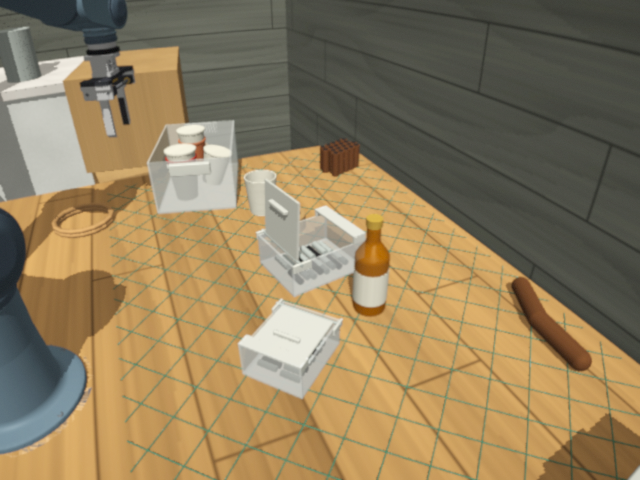

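Candidates are the open tub with batteries (top 305,240), a smaller closed tub (top 440,312) and a big bin at the left (top 50,330). I choose the open one, with its flap up and lip at (295,195). The cup is at (135,247), the tape at (204,233) and the bottle at (403,207). Next is a close crop.

Run:
```python
import cv2
a=cv2.imread("pics/top0.png")[170:305,230:380]; cv2.imwrite("pics/c1.png",cv2.resize(a,None,fx=4.4,fy=4.4,interpolation=cv2.INTER_CUBIC))
```

```text
(no output)
```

View pics/c1.png

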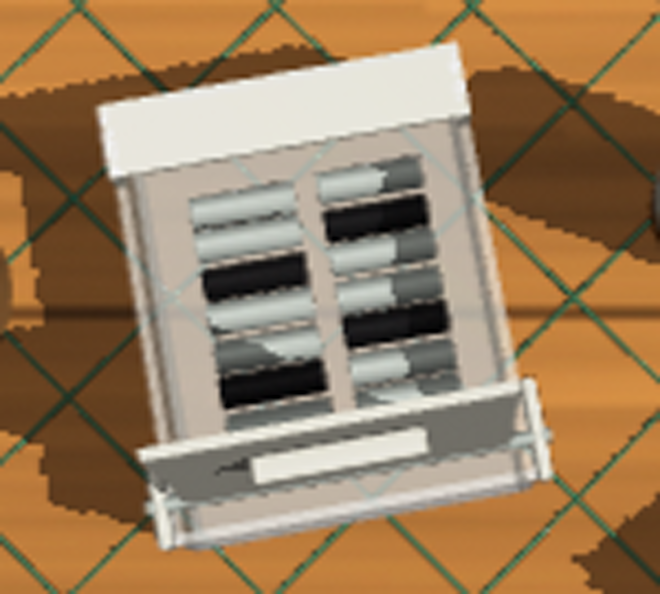

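The crop shows the open battery tub. The lip corners are at crop (99,106), (457,43), (469,115) and (115,178). The upright flap's top edge runs from (140,452) to (525,385), and the ridge is at (340,455).

```bash
cat > h.py <<'E'
import cv2,numpy as np
from cell import env
def back(n,px,z):
    c=env.calibration(n); f=240/np.tan(np.radians(c['vertical_fov']/2))
    K=np.array([[f,0,c['cx']],[0,f,c['cy']],[0,0,1]])
    u=cv2.undistortPoints(np.array(px,float).reshape(-1,1,2),K,c['distortion']).reshape(-1,2)
    d=np.c_[u,np.ones(len(u))]@c['R']; o=-c['R'].T@c['t']
    return o+d*((z-o[2])/d[:,2])[:,None]
E
python3 - <<'E'
from h import *
from scipy.optimize import least_squares as ls
g=lambda p:np.array(p)/4.4+[230,170]-.4
W=back("top",g([(99,106),(457,43),(469,115),(115,178)]),.087)[:,:2]
M=np.array([(.085,.07),(.085,-.07),(.056,-.07),(.056,.07)])
T=lambda p,m:m@np.array([[np.cos(p[2]),np.sin(p[2])],[-np.sin(p[2]),np.cos(p[2])]])+p[:2]
r=ls(lambda p:(T(p,M)-W).ravel(),[.5,0,0]);print(r.x,r.fun*1e3)
for p in [(-.07,0),(0.,0),(.056,0)]:print(p,T(r.x,np.array([p])))
i=lambda w:(w-r.x[:2])@T([0,0,r.x[2]],np.eye(2)).T
print(i(back("top",g([(140,452),(525,385)]),.192)[:,:2]), i(back("top",g([(165,545),(545,478)]),.075)[:,:2]))
print(back("top",[(403,215),(135,247),(204,233)],.05))
s=env.read_state();print(s['position'],s['tcp_rot'],s['qpos'])
E
```

```text
[0.55802607 0.14643376 0.18146024] [-0.04081017 -0.1455279   0.15100727 -0.30870397  0.18509234 -0.9876521
 -0.29528951  1.44188396]
(-0.07, 0) [[0.48917539 0.13380114]]
(0.0, 0) [[0.55802607 0.14643376]]
(0.056, 0) [[0.61310662 0.15653986]]
[[-0.06052234  0.06205656]
 [-0.06153917 -0.06328875]] [[-0.084298    0.07366107]
 [-0.08535218 -0.07225742]]
[[ 0.60033825 -0.02986703  0.05      ]
 [ 0.54321765  0.43899144  0.05      ]
 [ 0.5680144   0.31966962  0.05      ]]
[0.2352097  0.60533241 0.17917966] [-5.78937788e-01 -3.08718782e+00  2.49150012e-03] [ 1.02592625e+00  2.45716463e-01  1.55888036e+00 -6.92171753e-06
  1.33868807e+00 -1.74116206e-01]
```

Emit:
servo_tool(commands=[[0, 0, 0.4, 0, 0, 0], [0, 0, 0.6, 0, 0, 0], [0, 0, 0.6, 0, 0, 0.1], [0, 0, 0.6, 0, 0, 0.2], [0.35, -1, 0.6, 0, 0, 0.351], [0.35, -1, 0.6, 0, 0, 0.351], [0.35, -1, 0.6, 0, 0, 0.351], [0.35, -1, 0.6, 0, 0, 0.351], [0.35, -1, 0.6, 0, 0, 0.351], [0.35, -1, 0.6, 0, 0, 0.351], [0.35, -1, 0.6, 0, 0, 0.351]], grip=0, force=10)

```text
time_s: 1.02
position: [0.3061, 0.4043, 0.3001]
tcp_rot: [-0.278, 3.129, 0.0]
ft_force: [-0.0, 1.3, -0.5]
gripper_width: 0.024
finger_force: 0.0
```

Emit:
servo_tool(commands=[[0.7, -1, 0, 0, 0, 0], [0.7, -1, 0, 0, 0, 0], [0.7, -1, 0, 0, 0, 0], [0.7, -1, 0, 0, 0, 0], [0.7, -1, 0, 0, 0, 0], [0.7, -1, 0, 0, 0, 0], [0.7, -1, 0, 0, 0, 0]])

```text
time_s: 1.6
position: [0.4481, 0.2027, 0.2996]
tcp_rot: [0.275, -3.129, 0.002]
ft_force: [0.5, 0.0, 0.1]
gripper_width: 0.0001
finger_force: 0.0
```

Emit:
servo_tool(commands=[[0, -0.4, 0, 0, 0, 0], [0, -0.4, 0, 0, 0, 0], [0, -0.4, 0, 0, 0, 0], [0, -0.4, 0, 0, 0, 0]])

```text
time_s: 1.93
position: [0.4457, 0.1259, 0.3]
tcp_rot: [0.281, -3.129, -0.001]
ft_force: [-0.7, 0.8, -0.4]
gripper_width: 0.0007
finger_force: 0.0
```

Run:
```python
from h import *
from scipy.spatial.transform import Rotation as R
s=env.read_state();print(s['time_s'],s['position'],s['gripper_width'],s['ft_force']);print(R.from_rotvec(s['tcp_rot']).as_matrix().round(3))
th=.18146;e=np.array([np.cos(th),np.sin(th)])
i=(s['position'][:2]-[.558,.1464]);print("tub",i@e,i@[-e[1],e[0]])
```

```text
1.9333 [0.44570602 0.12593182 0.30003532] 0.000661141294891228 [-0.65158953  0.78381365 -0.41002092]
[[-0.984 -0.178 -0.   ]
 [-0.178  0.984  0.001]
 [ 0.     0.001 -1.   ]]
tub -0.11414405743821465 0.00013310554334859787
```

Emit:
servo_tool(commands=[[0, 0, -0.2, 0, 0, 0], [0, 0, -0.4, 0, 0, 0], [0, 0, -0.6, 0, 0, 0], [0, 0, -0.75, 0, 0, 0], [0, 0, -0.79, 0, 0, 0], [0, 0, -0.79, 0, 0, 0]])

```text
time_s: 2.43
position: [0.4435, 0.1274, 0.1398]
tcp_rot: [0.287, -3.123, -0.001]
ft_force: [-0.2, 0.0, -0.1]
gripper_width: 0.0001
finger_force: 0.0
```

Emit:
servo_tool(commands=[[0.06, 0.011, 0, 0, 0, 0], [0.11, 0.02, 0, 0, 0, 0], [0.135, 0.025, 0, 0, 0, 0], [0.16, 0.029, 0, 0, 0, 0], [0.18, 0.033, 0, 0, 0, 0], [0.2, 0.037, -0.005, 0, 0, 0], [0.225, 0.041, -0.01, 0, 0, 0], [0.25, 0.046, -0.018, 0, 0, 0], [0.275, 0.05, -0.027, 0, 0, 0], [0.295, 0.054, -0.036, 0, 0, 0], [0.315, 0.058, -0.045, 0, 0, 0], [0.315, 0.058, -0.045, 0, 0, 0]])

```text
time_s: 3.43
position: [0.5123, 0.1379, 0.136]
tcp_rot: [-0.282, 3.121, 0.001]
ft_force: [2.0, 1.7, 8.3]
gripper_width: 0.0008
finger_force: 4.4
```

Run:
```python
from h import *
s=env.read_state();print(s['time_s'],s['position'],s['ft_force'])
f=env.grab_frame("side")[140:300,200:410,::-1];cv2.imwrite("pics/s1.png",cv2.resize(f,None,fx=3.6,fy=3.6,interpolation=cv2.INTER_CUBIC))
```

```text
3.4333 [0.51227295 0.13787628 0.13596   ] [1.97927139 1.69287554 8.31473856]
```

View pics/s1.png

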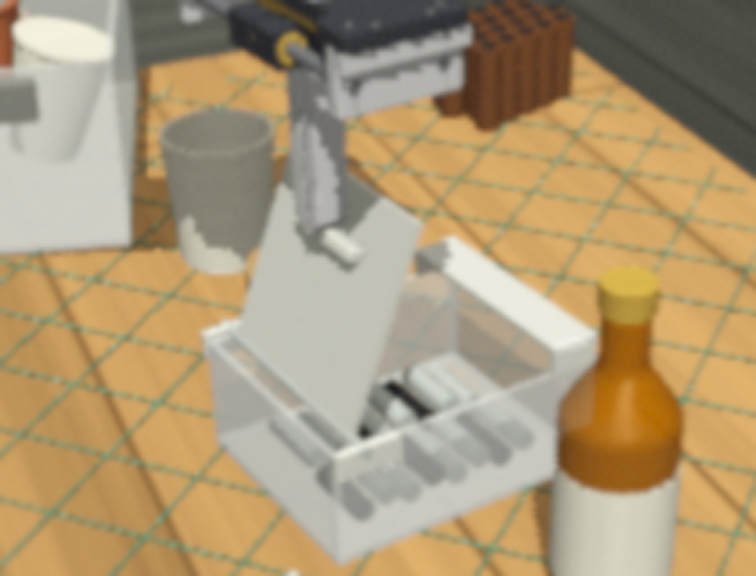

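The fingertip is against the flap near the ridge, whose right end is at crop (355,255). The flap's free right corner is at (422,222) and its hinge corner at (355,430). The 8 N upward force is unexpected, so I'll fit the flap pose.

```bash
cat >> h.py <<'E'
def proj(n,X):
    c=env.calibration(n); f=240/np.tan(np.radians(c['vertical_fov']/2))
    K=np.array([[f,0,c['cx']],[0,f,c['cy']],[0,0,1]])
    return cv2.projectPoints(np.array(X,float),cv2.Rodrigues(c['R'])[0],c['t'],K,c['distortion'])[0].reshape(-1,2)
th=.18146;B=np.array([[np.cos(th),-np.sin(th),0],[np.sin(th),np.cos(th),0],[0,0,1]])
tub=lambda p:np.array(p)@B.T+[.558,.1464,0]
def flap(r,y,h,a,s): return tub([-.07+s+r*np.cos(a)-h*np.sin(a),y,.072+r*np.sin(a)+h*np.cos(a)])
E
python3 - <<'E'
from h import *
from scipy.optimize import least_squares as ls
g=lambda p:np.array(p)/3.6+[200,140]
obs=g([(422,222),(355,262),(362,250)])
f=lambda p:proj("side",[flap(.12,-.062,.002,*p),flap(.084,-.03,.012,*p),flap(.092,-.03,.012,*p)])
r=ls(lambda p:(f(p)-obs).ravel(),[1,0]);print(r.x,r.fun.round(1))
s=env.read_state();p=s['position']-[0,0,.008];q=(p-[.558,.1464,0])@B;print('tip tub',q)
H=np.array([-.07+r.x[1],.072]);d=np.array([q[0],q[2]])-H;a=r.x[0]
for o in(-.008,.008):
  v=d+[o,0];print('flap coords r,h',v@[np.cos(a),np.sin(a)],v@[-np.sin(a),np.cos(a)])
P=(proj("side",[p])-[200,140])*3.6;print(P, (proj("side",tub([(-.085,-.07,.07),(.085,-.07,.087)]))-[200,140])*3.6)
print(s['time_s'],s['ft_force'])
E
```

```text
[1.17563659 0.00237056] [ 1.   0.  -0.3 -0.2 -1.  -0.8]
tip tub [-0.04672369 -0.00014011  0.12802492]
flap coords r,h 0.05667550535766077 0.00965593835787653
flap coords r,h 0.06283479533798307 -0.005111022972685063
[[325.39355502 282.57318936]] [[334.99193216 457.84918384]
 [597.86556177 333.09740405]]
3.4833 [2.71416881 0.76812101 9.02304595]
```

Run:
```python
from h import *
a=env.grab_frame("side")[170:270,255:335,::-1];b=env.grab_frame("wrist")[:,:,::-1]
a=cv2.resize(a,None,fx=4.8,fy=4.8,interpolation=cv2.INTER_CUBIC)
b=cv2.resize(b,None,fx=.65,fy=.65); c=np.zeros((480,800,3),np.uint8); c[:,:384]=a; c[:312,384:]=b
cv2.imwrite("pics/s2.png",c); s=env.read_state()
print(proj("wrist",[s['position']-[0,0,.008]])*.65+[384,0])
```

```text
[[591.27760638 173.58306051]]
```

View pics/s2.png

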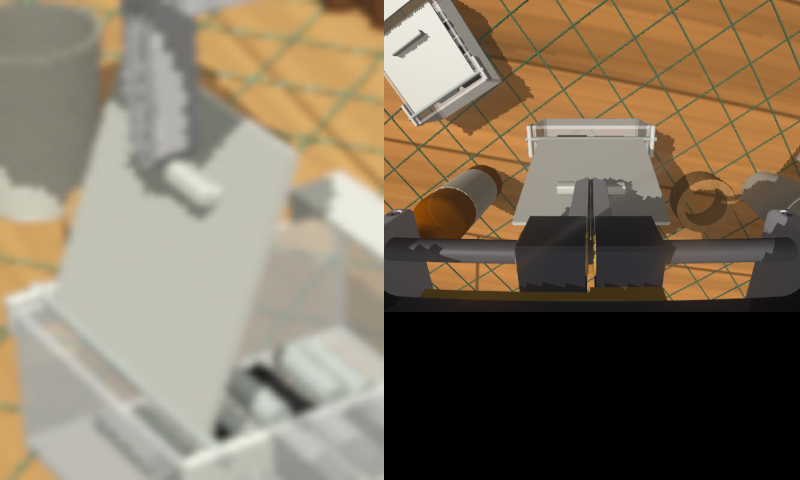

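```bash
python3 - <<'E'
from h import *
c=np.array([.2352,.6053,.1792]);v=np.array([np.cos(1.2008),np.sin(1.2008),0])
for z in(-.008,0,.011,.022):print(z,proj("side",[c+.053*v+[0,0,z],c-.053*v+[0,0,z]]).round(1).tolist())
p=env.read_state()['position']
for z in(-.008,0,.011,.022):print(z,((proj("side",[p+[0,0,z]])-[255,170])*4.8).round(1).tolist(),(proj("wrist",[p+[0,0,z]])*.65+[384,0]).round(1).tolist())
E
python3 - <<'E'
import cv2
a=cv2.imread("pics/side0.png")[60:150,70:150];cv2.imwrite("pics/f0.png",cv2.resize(a,None,fx=5,fy=5,interpolation=cv2.INTER_CUBIC))
E
```

```text
-0.008 [[129.6, 135.7], [115.8, 150.4]]
0 [[129.0, 132.8], [115.1, 147.3]]
0.011 [[128.1, 128.7], [114.1, 143.0]]
0.022 [[127.2, 124.6], [113.0, 138.6]]
-0.008 [[169.5, 232.7]] [[591.3, 173.6]]
0 [[168.7, 215.1]] [[591.3, 176.6]]
0.011 [[167.6, 190.6]] [[591.4, 181.0]]
0.022 [[166.5, 165.9]] [[591.4, 185.9]]
```

View pics/f0.png

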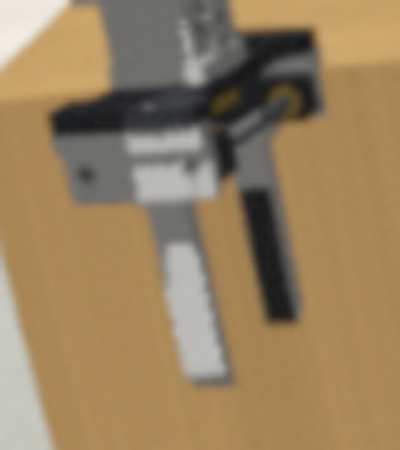

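The fingertips show about 22 mm higher than the reported TCP implies, at side (127,124) in the start frame and here too. The tip is therefore standing on the ridge. I'll back off, go lower by that much and fold again.

Emit:
servo_tool(commands=[[-0.03, -0.005, 0.03, 0, 0, 0], [-0.08, -0.015, 0.04, 0, 0, 0], [-0.15, -0.028, 0.04, 0, 0, 0], [-0.22, -0.041, 0.04, 0, 0, 0], [-0.315, -0.058, 0, 0, 0, 0], [-0.315, -0.058, -0.06, 0, 0, 0], [-0.315, -0.058, -0.105, 0, 0, 0], [-0.315, -0.058, -0.105, 0, 0, 0], [-0.315, -0.058, -0.105, 0, 0, 0]])

```text
time_s: 4.33
position: [0.4453, 0.1258, 0.1117]
tcp_rot: [0.283, -3.127, -0.0]
ft_force: [0.3, 0.3, -0.4]
gripper_width: 0.0005
finger_force: 0.0
```

Emit:
servo_tool(commands=[[0.06, 0.011, 0, 0, 0, 0], [0.11, 0.02, 0, 0, 0, 0], [0.135, 0.025, 0, 0, 0, 0], [0.16, 0.029, 0, 0, 0, 0], [0.18, 0.033, 0, 0, 0, 0], [0.2, 0.037, -0.005, 0, 0, 0], [0.225, 0.041, -0.01, 0, 0, 0], [0.25, 0.046, -0.018, 0, 0, 0], [0.275, 0.05, -0.027, 0, 0, 0], [0.295, 0.054, -0.036, 0, 0, 0], [0.315, 0.058, -0.045, 0, 0, 0], [0.315, 0.058, -0.045, 0, 0, 0]])

```text
time_s: 5.33
position: [0.5089, 0.1375, 0.1027]
tcp_rot: [0.283, -3.128, 0.0]
ft_force: [-0.9, 0.3, 1.2]
gripper_width: 0.0001
finger_force: 0.2
```

Run:
```python
from h import *
a=env.grab_frame("side")[170:270,255:335,::-1];b=env.grab_frame("wrist")[:,:,::-1]
a=cv2.resize(a,None,fx=4.8,fy=4.8,interpolation=cv2.INTER_CUBIC)
b=cv2.resize(b,None,fx=.65,fy=.65); c=np.zeros((480,800,3),np.uint8); c[:,:384]=a; c[:312,384:]=b
cv2.imwrite("pics/s3.png",c); s=env.read_state();p=s['position'];print(s['time_s'],p,s['ft_force'],(p-[.558,.1464,0])@B)
for z in(.011,.022):print(z,((proj("side",[p+[0,0,z]])-[255,170])*4.8).round(1).tolist())
```

```text
5.4333 [0.50856127 0.13741549 0.10298935] [-0.82618944  0.30784513  0.79063955] [-5.02484055e-02  8.50022934e-05  1.02989353e-01]
0.011 [[163.4, 265.5]]
0.022 [[162.3, 241.6]]
```

View pics/s3.png

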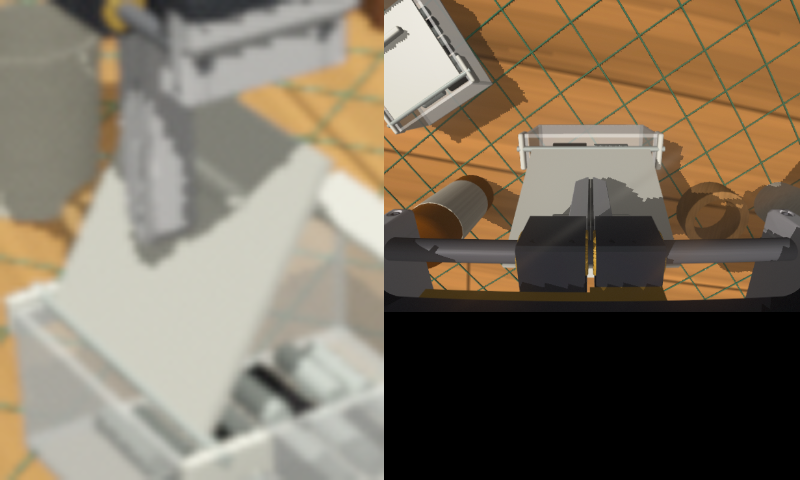

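The tip is now on the plain face below the ridge at side crop (160,240), with a light 1 N contact. I'll continue the fold.

Emit:
servo_tool(commands=[[0.038, 0.007, -0.025, 0, 0, 0], [0.071, 0.013, -0.055, 0, 0, 0], [0.1, 0.018, -0.087, 0, 0, 0], [0.113, 0.021, -0.105, 0, 0, 0], [0.123, 0.023, -0.125, 0, 0, 0], [0.133, 0.024, -0.145, 0, 0, 0], [0.141, 0.026, -0.167, 0, 0, 0], [0.147, 0.027, -0.185, 0, 0, 0], [0.151, 0.028, -0.205, 0, 0, 0], [0.155, 0.028, -0.225, 0, 0, 0], [0.155, 0.028, -0.225, 0, 0, 0]])

```text
time_s: 6.35
position: [0.5393, 0.143, 0.0574]
tcp_rot: [0.283, -3.128, -0.0]
ft_force: [1.2, 0.3, 1.6]
gripper_width: 0.0006
finger_force: 0.9
```

Emit:
servo_tool(commands=[[0, 0, -0.01, 0, 0, 0], [0, 0, -0.02, 0, 0, 0], [0, 0, -0.02, 0, 0, 0]])

```text
time_s: 6.6
position: [0.5395, 0.1431, 0.054]
tcp_rot: [-0.283, 3.129, 0.0]
ft_force: [2.1, 0.3, 2.5]
gripper_width: 0.0005
finger_force: 1.0
```

Emit:
servo_tool(commands=[[0, 0, -0.01, 0, 0, 0], [0, 0, -0.01, 0, 0, 0], [0, 0, -0.01, 0, 0, 0]])

```text
time_s: 6.85
position: [0.5396, 0.143, 0.0522]
tcp_rot: [-0.283, 3.129, 0.0]
ft_force: [2.6, 0.7, 1.0]
gripper_width: 0.0003
finger_force: 1.1
```

Emit:
servo_tool(commands=[[0, 0, -0.005, 0, 0, 0], [0, 0, -0.01, 0, 0, 0], [0, 0, -0.01, 0, 0, 0]])

```text
time_s: 7.1
position: [0.5398, 0.1431, 0.0501]
tcp_rot: [-0.283, 3.128, 0.0]
ft_force: [1.6, 0.8, 2.8]
gripper_width: 0.0003
finger_force: 1.1
```

Run:
```python
from h import *
a=env.grab_frame("side")[180:290,245:375,::-1]
cv2.imwrite("pics/s4.png",cv2.resize(a,None,fx=5,fy=5,interpolation=cv2.INTER_CUBIC)); s=env.read_state();p=s['position'];print(s['time_s'],p,s['ft_force'],(p-[.558,.1464,0])@B)
for a in (0,.1):
  print(a,((proj("side",[flap(.12,-.062,.002,a,.002),flap(.12,.062,.002,a,.002),flap(.084,-.03,.012,a,.002)])-[245,180])*5).round().tolist())
print(((proj("side",tub([(.056,-.07,.087),(.056,.07,.087)]))-[245,180])*5).round().tolist())
```

```text
7.15 [0.53964972 0.14306201 0.05014745] [ 1.68730598 -0.74570428  2.33124543] [-1.86513804e-02  2.84148501e-05  5.01474483e-02]
0 [[526.0, 306.0], [355.0, 181.0], [406.0, 276.0]]
0.1 [[525.0, 281.0], [353.0, 157.0], [402.0, 260.0]]
[[547.0, 284.0], [352.0, 145.0]]
```

View pics/s4.png

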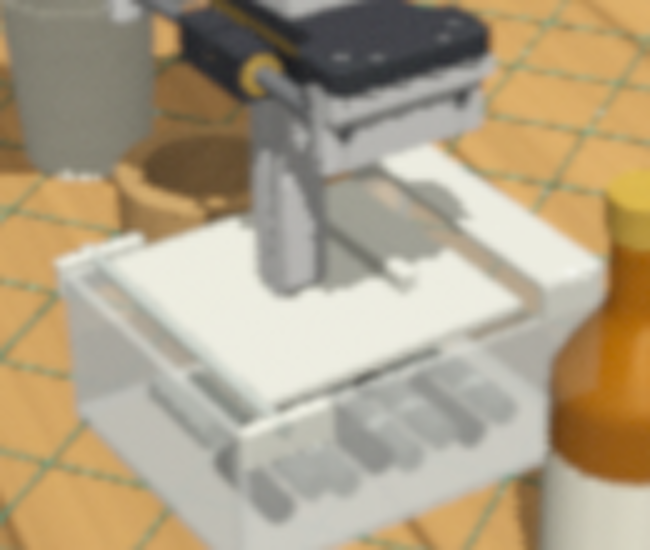

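The flap is almost level: free right corner at crop (522,300), short of the lip edge (545,290), with a gap still visible. Press on until it meets the stop.

Emit:
servo_tool(commands=[[0, 0, -0.005, 0, 0, 0], [0, 0, -0.01, 0, 0, 0], [0, 0, -0.01, 0, 0, 0]])

```text
time_s: 7.4
position: [0.5398, 0.1431, 0.0486]
tcp_rot: [-0.283, 3.129, 0.0]
ft_force: [1.1, 0.8, 4.6]
gripper_width: 0.0001
finger_force: 2.7
```

Emit:
servo_tool(commands=[[0, 0, -0.005, 0, 0, 0], [0, 0, -0.005, 0, 0, 0], [0, 0, -0.005, 0, 0, 0]])

```text
time_s: 7.65
position: [0.5398, 0.1431, 0.0482]
tcp_rot: [-0.283, 3.129, -0.0]
ft_force: [-0.9, 0.3, 9.0]
gripper_width: 0.0005
finger_force: 4.5
```

Emit:
servo_tool(commands=[[0.02, 0.004, 0, 0, 0, 0], [0.04, 0.007, 0, 0, 0, 0], [0.06, 0.011, 0, 0, 0, 0], [0.08, 0.015, 0, 0, 0, 0], [0.1, 0.018, 0, 0, 0, 0], [0.11, 0.02, 0, 0, 0, 0], [0.12, 0.022, 0, 0, 0, 0], [0.12, 0.022, 0, 0, 0, 0]])

```text
time_s: 8.32
position: [0.5594, 0.1467, 0.0474]
tcp_rot: [0.284, -3.117, 0.002]
ft_force: [-13.2, -3.9, 17.8]
gripper_width: 0.0006
finger_force: 8.7
```

Emit:
servo_tool(commands=[[0.01, 0.002, 0, 0, 0, 0], [0.02, 0.004, 0, 0, 0, 0], [0.03, 0.006, 0, 0, 0, 0], [0.04, 0.007, 0, 0, 0, 0], [0.04, 0.007, 0, 0, 0, 0]])

```text
time_s: 8.73
position: [0.5676, 0.1482, 0.0472]
tcp_rot: [0.283, -3.118, 0.002]
ft_force: [-12.8, -3.2, 15.2]
gripper_width: 0.0003
finger_force: 7.6
```

Emit:
servo_tool(commands=[[0, 0, 0.003, 0, 0, 0], [0, 0, 0.005, 0, 0, 0], [0, 0, 0.005, 0, 0, 0]])

```text
time_s: 8.98
position: [0.5681, 0.1483, 0.0478]
tcp_rot: [0.283, -3.12, 0.001]
ft_force: [-8.4, -2.1, 10.1]
gripper_width: 0.0005
finger_force: 5.2
```

Run:
```python
from h import *
a=env.grab_frame("side")[180:290,245:375,::-1]
cv2.imwrite("pics/s5.png",cv2.resize(a,None,fx=5,fy=5,interpolation=cv2.INTER_CUBIC)); s=env.read_state();p=s['position'];print(s['time_s'],p,s['ft_force'],(p-[.558,.1464,0])@B)
for q in (0,.01,.02):
  print(q,((proj("side",[flap(.12,-.062,.002,0,q),flap(.084,-.03,.012,0,q),flap(0,-.062,.002,0,q)])-[245,180])*5).round().tolist())
```

```text
9.0333 [0.56811831 0.14831899 0.04771615] [-8.40588395 -2.4681437  10.08293494] [1.02984930e-02 6.14746004e-05 4.77161478e-02]
0 [[522.0, 308.0], [402.0, 278.0], [263.0, 404.0]]
0.01 [[542.0, 300.0], [422.0, 270.0], [286.0, 395.0]]
0.02 [[562.0, 293.0], [443.0, 263.0], [309.0, 387.0]]
```

View pics/s5.png

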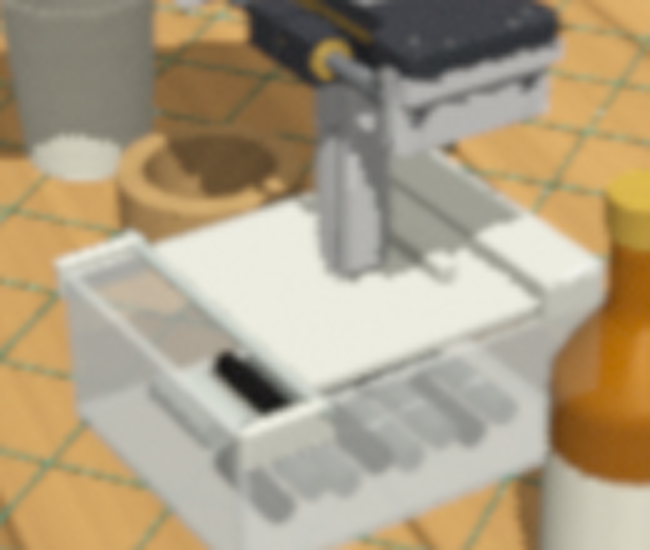

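The ridge end is at crop (447,263) and the hinge corner at (318,388), so the slide is at about 20 mm. The free edge is under the lip and the tub hasn't moved. I'll lift off.

Emit:
servo_tool(commands=[[-0.005, 0, 0.01, 0, 0, 0], [-0.01, 0, 0.03, 0, 0, 0], [-0.01, 0, 0.07, 0, 0, 0], [-0.01, 0, 0.2, 0, 0, 0], [-0.01, 0, 0.4, 0, 0, 0], [-0.01, 0, 0.6, 0, 0, 0], [-0.2, 0, 0.8, 0, 0, 0], [-0.4, 0, 0.8, 0, 0, 0], [-0.4, 0, 0.8, 0, 0, 0], [-0.4, 0, 0.8, 0, 0, 0]])

```text
time_s: 9.87
position: [0.4901, 0.1492, 0.209]
tcp_rot: [-0.284, 3.127, 0.0]
ft_force: [0.0, -0.3, -0.4]
gripper_width: 0.0004
finger_force: 0.0
```

Run:
```python
from h import *
a=env.grab_frame("side")[180:290,245:375,::-1]
cv2.imwrite("pics/s6.png",cv2.resize(a,None,fx=5,fy=5,interpolation=cv2.INTER_CUBIC)); s=env.read_state();print(s['time_s'],s['position'],s['ft_force'])
for q in (.01,.02):
  print(q,((proj("side",[flap(.084,-.03,.012,.07,q),flap(0,-.062,.002,.07,q)])-[245,180])*5).round().tolist())
```

```text
9.9167 [0.49103931 0.14897913 0.2082153 ] [0.06194495 1.04624985 0.2617941 ]
0.01 [[420.0, 259.0], [286.0, 395.0]]
0.02 [[441.0, 251.0], [309.0, 387.0]]
```

View pics/s6.png

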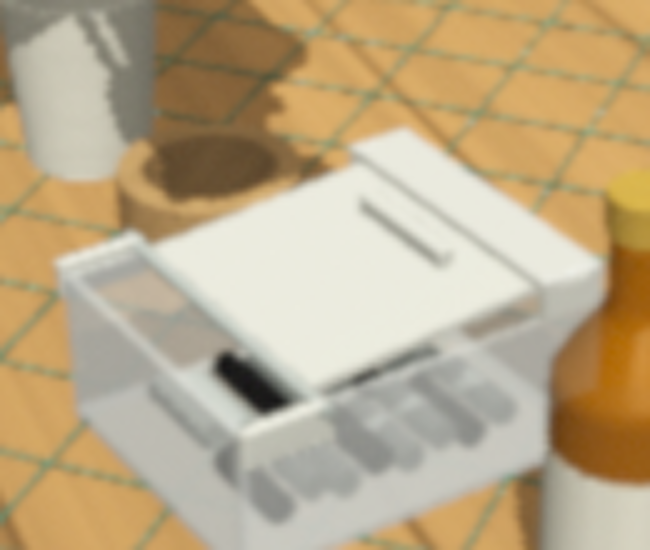

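The flap is held under the lip: its ridge end is at crop (447,252), the lip lies over the free edge, and the slide is at about 20 mm. Handing in.

```bash
python3 -c "
from cell import env
print(env.hand_in())"
```

```text
the job is handed in; nothing more can be done
None
```

The flap is folded down, slid fully forward (about 20 mm) and held under the lip; I handed the job in at about 10 s, with the tub, cup, bottle and tape not visibly moved, but no verdict came back.

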